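# Find the stamped tube carrier and push it to the dispatch line

## Robot

A 7-joint arm with a two-finger parallel gripper is mounted at the origin on the work surface. World frame = base frame: x ahead of the robot, y to its left, z up, the work surface at z = 0. Lengths are in m, angles in rad, forces in N, time in s.
With the tool pointing down it reaches from about 0.35 to 0.9 m from the base axis. Payload 7.2 kg.
Tool frame: the origin (TCP) lies at the very end of the fingers, on their centre line; the grasp point (between the pads) lies 19 mm behind it; z points along the fingers, y is the line along which they close (so a half turn about z gives the same grasp; the last joint's range is limited). The gripper opens to 85 mm and grips with 20 to 120 N. Pads are 22 mm wide; open, the fingers measure 114 mm over their backs; the gripper's body (76 mm by 85 mm) begins 54 mm behind the grasp point. The pads swing forward as they close: fully open they stand 13 mm farther back than shut.
Start: joints at [-1.192, 0.411, -0.013, 1.596, 0.006, 1.134, -0.082], TCP at [0.27, 0.564, 0.231] pointing down, gripper open.
Joint ranges: [-2.95, 2.95], [-0.29, 1.99], [-1.47, 1.44], [0.14, 2.54], [-1.03, 4.17], [0.13, 1.85], [-2.86, 2.86]. Speed limits (rad/s): [2.39, 2.39, 3.01, 3.01, 3.14, 3.14, 3.14].

## Interface

Orientations are given as a rotation vector (axis times angle).
In Python, from station import * gives the robot as it stands.
- The arm moves only by the shell command python3 -m inch 'ROWS' [FORCE]. ROWS is JSON, a list of rows, each a list of 5 numbers: the opening in per cent of the stroke, from 0 (shut) to 100 (fully open), then the shift along the tool's x, y, z in m, then the turn about the tool's z in rad. A call has 1 to 20 rows; each row shifts and turns the commanded pose from where the row before left it, along the tool's axes as they then stand; what a row does not reach is not made up. A row lasts 1/8 s, in which the tool goes at most 62.5 mm and 10.7 degrees, less where a joint would pass 70% of its speed; a pose out of reach is approached as far as the arm can. A call is refused whole if a number of a shift passes 0.0625 or a number of a turn 0.188, either way. A call with a gripper value outside its range is refused whole. The fingers move at their own pace and stop on an object; FORCE is the grip in N (left out, the last holds). Time passes only in rows, so rows that do not move let the fingers close. It gives the time, the measured TCP pose, the force, the opening and the grip force at its end, in the units of the state.
- state(): the state, without advancing time (a new reading comes with each control period).
- get_image(name): name is "side" or "top" or "wrist"; returns a dict with "color" (480x640x3 uint8, red, green, blue), "intrinsics" (3x3 intrinsics, pixels), "R" (3x3) and "t" (3): a world point X has camera coordinates R X + t; the wrist camera has in their place "mount" (4x4, takes a point from camera to tool coordinates, whose origin is the TCP and whose axes are the flange's). Camera axes: x right, y down, z forward; pixel columns grow to the right and rows downward; lengths in m; the calibration is good to about 2 mm. The wrist camera is an equidistant fisheye: a pixel r from the principal point sees the ray r / f radians off the axis. A picture is of the moment at which its call begins: read the wrist's pose just before it. There is no depth.
- hand_in(): hands the job in; it is judged then, once.
The state is a dict: "t": time; "joint_positions": joint angles; "dq": joint speeds; "effort": joint torques, N m; "position": TCP position; "tcp_rot": TCP orientation; "force": force on the tool from outside, world axes, zero at the start; "moment": the same for the moment, N m; "grip_width": opening from 0.0 (shut) to 1.0 (fully open); "grasp_force": force on a finger pad.
Only numpy, scipy, OpenCV 4.12 (cv2) and the standard library are available. Lean on these libraries where they do the work, as an engineer would, in place of code of your own. Each camera call takes 0.05 s, during which the arm holds its last target. There are 200 camera calls.

## Task

With a finger behind its blue hoop bar, tip first the carrier on the robot's left right up towards the robot, about 75 degrees, until the two lugs on its near side come to the bench and its underside can be seen, and let it gently back down flat; then do the same with the right one. Push the carrier that has the red stamp underneath across the bench until its far bottom edge is on the yellow dispatch tape, roughly square to the tape. Never lift a carrier off the bench or topple it, leave the plain one standing where it was, and do not knock anything else.

Things in the scene. Friction and masses are not known exactly. Their poses are not given: they have to be found in the camera images.
- carrier_a: tube carrier: white open-topped plastic crate, base 100 mm (x) by 130 mm (y), walls 46 mm high, capped tubes fixed in it up to 59 mm high, a hoop bar over its middle; on the robot's side (-x) two blue stop lugs stick out 11 mm at the top corners (height 42 to 46 mm, 98 mm free between them). Loose, 0.3 to 0.65 kg. One of the two has a stamp underneath. Origin: centre of the underside; z up; x away from the robot at yaw 0 
- carrier_b: the other carrier, same outside, sizes, mass, origin and axes. Behaviour of both: drawn by the bar towards the robot with under 4 N, a carrier tips over its near bottom edge (x = -50 mm) with little slip, leans on the finger all the while, falls back flat if released, and is stopped at about 75 degrees, still short of its balance, when its lugs meet the bench (weighted base)
- bar_a (a point): middle of the blue round hoop bar of carrier_a: 12 mm thick, along the carrier's y, 110 mm above the underside, 118 mm free between its posts (18 mm wide along x)
- bar_b (a point): middle of the blue round hoop bar of carrier_b: 12 mm thick, along the carrier's y, 110 mm above the underside, 118 mm free between its posts (18 mm wide along x)
- stamp (a point): centre of the stamp, a flat red disc 90 mm across in the middle of the underside of one carrier; the other carrier's underside is plain white. Hidden against the bench while the carrier stands flat; seen from the far side of the bench (scene camera) when the carrier is tipped right up (about 75 degrees) towards the robot
- dispatch_line: dispatch line: flat yellow tape 50 mm wide (x) and 660 mm long (y) on the bench beyond the carriers, nothing to bump into. Origin: centre of the tape at bench height; x points across it, away from the robot; it may be turned by up to 0.08 rad
- vial: bystander: small amber bottle, 34 mm across, 75 mm high, between the carriers; origin centre of its underside
- jar: bystander: clear jar with red lid, 50 mm across, 55 mm high, between the carriers on the robot's side; origin centre of its underside
- rack_yellow: bystander: yellow tube rack, 100 x 220 mm, 109 mm high with its tubes, outside on the left; origin centre of its underside
- rack_blue: bystander: blue tube rack, 100 x 220 mm, 109 mm high with its tubes, outside on the right; origin centre of its underside
- reagent: bystander: amber reagent bottle, 64 mm across, 150 mm high, far right; origin centre of its underside
- beaker: bystander: clear beaker, 72 mm across, 85 mm high, far left; origin centre of its underside
There are look-alikes about, which are no part of the job. Leave any pink look-alike of the carrier_a alone.

How it is judged:
On the way, in this order (a step that is already met when the one before it is completed fails the run):
1. the left carrier is tipped by more than 64 degrees, the right one standing flat (((world y of carrier_a above 0 m and angle between carrier_a's own z axis and vertical above 1.12 rad and angle between carrier_b's own z axis and vertical below 0.08 rad) or (world y of carrier_b above 0 m and angle between carrier_b's own z axis and vertical above 1.12 rad and angle between carrier_a's own z axis and vertical below 0.08 rad))), for 0.2 s.
2. both carriers stand flat again (angle between each of carrier_a, carrier_b's own z axis and vertical below 0.08 rad), for 0.2 s.
3. the right carrier is tipped by more than 64 degrees, the left one standing flat (((world y of carrier_a below 0 m and angle between carrier_a's own z axis and vertical above 1.12 rad and angle between carrier_b's own z axis and vertical below 0.08 rad) or (world y of carrier_b below 0 m and angle between carrier_b's own z axis and vertical above 1.12 rad and angle between carrier_a's own z axis and vertical below 0.08 rad))), for 0.2 s.
4. both carriers stand flat again (all of step 2), for 0.2 s.
At the end, for the whole second after the job is handed in: The stamped carrier stands flat and still with its far bottom edge on the tape (its centre 23 to 77 mm short of the tape's centre line), square to it within 17 degrees and within the tape's length; the plain carrier stands flat and still within 60 mm of where it began (all of step 4 and x of carrier_a in the frame of dispatch_line between -0.077 and -0.023 m and y of carrier_a in the frame of dispatch_line between -0.3 and 0.3 m and angle between the x axis of carrier_a and the x axis of dispatch_line, either way round below 0.3 rad and linear speed of each of carrier_a, carrier_b below 0.01 m/s and distance of carrier_b from where it was at the start of the episode below 0.06 m); the robot touches nothing.
It fails at once if a carrier is lifted off the bench (height (world z) of any of carrier_a, carrier_b above 0.065 m or (height (world z) of carrier_a above 0.02 m and angle between carrier_a's own z axis and vertical below 0.22 rad) or (height (world z) of carrier_b above 0.02 m and angle between carrier_b's own z axis and vertical below 0.22 rad)).
It fails at once if a carrier is toppled (tipped beyond 83 degrees) (angle between any of carrier_a, carrier_b's own z axis and vertical above 1.45 rad).
It fails at once if a carrier is let slam (turns faster than 6 rad/s) (angular speed of any of carrier_a, carrier_b above 6 rad/s).
It fails at once if something else is pushed (moved over 30 mm) (distance of any of vial, jar, rack_yellow, rack_blue, reagent, beaker from where it was at the start of the episode above 0.03 m).
It fails at once if something else is knocked over (tilted over 17 degrees) (angle between any of vial, jar, rack_yellow, rack_blue, reagent, beaker's own z axis and vertical above 0.3 rad).
It also fails if it takes over 72 s, if anything falls off the work surface, if the arm or the gripper's body presses on something with over 40 N, if the wrist force passes 120 N, or if a joint passes its speed limit or range.

## Working session

There is one attempt and no reset: what is moved stays moved. The work goes in short steps, Python scripts to look and compute and a shell command to move; the robot and the scene stay as the last step left them, time stands still between calls to the robot, and variables do not carry over. Pictures are saved under pics/ and viewed, at most 10 in all, crops included, and the job is handed in when it is done.

```bash
ls; mkdir -p pics; python3 - <<'E'
from station import *
import cv2
s=state();print({k:s[k] for k in("t","position","tcp_rot","force","grip_width")})
for n in("top","side"):
    g=get_image(n);cv2.imwrite(f"pics/{n}0.png",g["color"][:,:,::-1]);print(n,g["intrinsics"],g["R"],g["t"])
E
```

```text
pics
{'t': 0.0, 'position': array([0.26989557, 0.56316969, 0.23045796]), 'tcp_rot': array([-6.95953221e-01, -3.06330779e+00,  2.49758077e-03]), 'force': array([-0.05831778,  0.89066973, -0.46051421]), 'grip_width': 1.0006626585850966}
top [[576.79019807   0.         325.95255723]
 [  0.         576.79019807 244.23274057]
 [  0.           0.           1.        ]] [[-0.01005707 -0.99991278  0.00856025]
 [-0.98453159  0.00840415 -0.17500549]
 [ 0.17491828 -0.01018788 -0.98453024]] [0.08700952 0.57613357 1.41770678]
side [[601.77751514   0.         312.97557135]
 [  0.         601.77751514 242.28383979]
 [  0.           0.           1.        ]] [[ 0.77057622 -0.63711943 -0.01706216]
 [-0.32480111 -0.36952187 -0.87060773]
 [ 0.54837626  0.67641143 -0.49168186]] [-0.38528852  0.31710491  1.1318824 ]
```

View pics/top0.png

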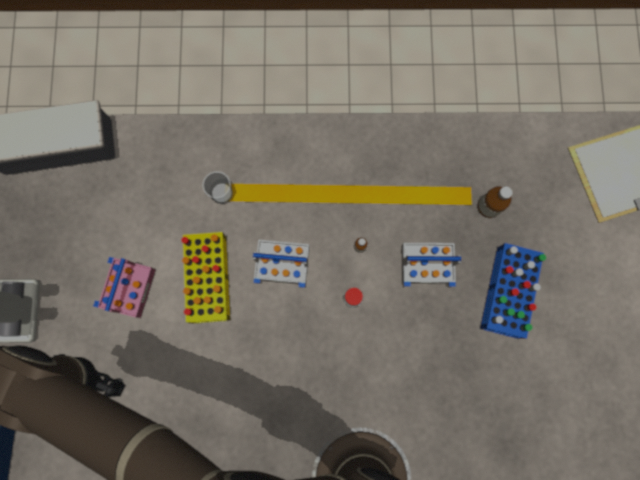

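View pics/side0.png

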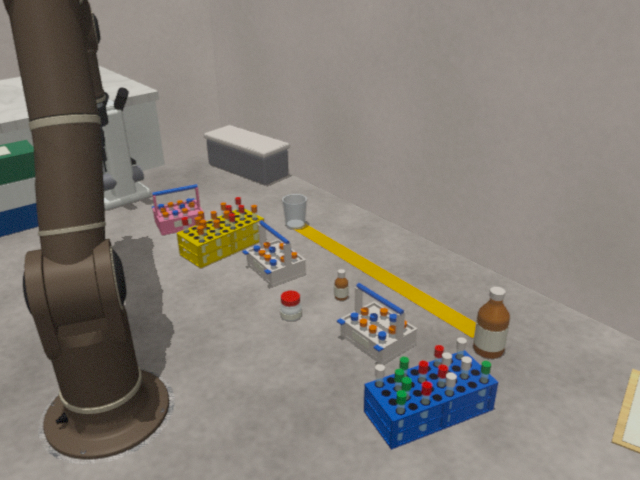

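The left and right white carriers are at about (281,262) and (430,264) in the top view. The pink look-alike is at (125,287), outside the yellow rack, and has the wrong colour. The tape runs from (232,192) to (471,196). The side camera appears to sit on the robot's side, so it may not see a tipped-up underside. I'll check the geometry and the wrist mount.

```bash
cat > h.py <<'E'
from station import *
import numpy as np, cv2
from scipy.spatial.transform import Rotation as Ro
def ray(g,uv):
    d=np.linalg.inv(g["intrinsics"])@np.array([*uv,1.]);return -g["R"].T@g["t"],g["R"].T@d
def onz(g,uv,z):
    o,d=ray(g,uv);return o+d*(z-o[2])/d[2]
def tri(g1,a,g2,b):
    o1,d1=ray(g1,a);o2,d2=ray(g2,b);k=np.linalg.lstsq(np.c_[d1,-d2],o2-o1,rcond=None)[0]
    p,q=o1+d1*k[0],o2+d2*k[1];return (p+q)/2,np.linalg.norm(p-q)
def mask(g,lo,hi):return cv2.inRange(cv2.cvtColor(g["color"],cv2.COLOR_RGB2HSV),lo,hi)
E
python3 - <<'E'
from h import *
np.set_printoptions(precision=3,suppress=True)
s=state();w=get_image("wrist");t=get_image("top");sd=get_image("side")
cv2.imwrite("pics/w0.png",w["color"][:,:,::-1])
print("mount",w["mount"],w["intrinsics"])
print("toolR",Ro.from_rotvec(s["tcp_rot"]).as_matrix())
for n,g in(("top",t),("side",sd)):
    print(n,"cam",-g["R"].T@g["t"])
    m=mask(g,(100,130,60),(125,255,255))
    cs,_=cv2.findContours(m,cv2.RETR_EXTERNAL,cv2.CHAIN_APPROX_NONE)
    for c in cs:
        if cv2.contourArea(c)>15:
            r=cv2.minAreaRect(c);
            if g is t:print(np.round(r[0]),np.round(r[1]),onz(g,r[0],.11 if max(r[1])>30 else .044))
            else:print(np.round(r[0]),np.round(r[1]))
m=mask(t,(20,180,120),(32,255,255));m[:,:229]=0
c=max(cv2.findContours(m,0,1)[0],key=cv2.contourArea);r=cv2.minAreaRect(c);b=cv2.boxPoints(r)
print("tape",r,[onz(t,p,0) for p in b])
for n,uv,z in(("vial",(361,242),.075),("jar",(354,296),.055),("ryel",(205,277),.08),("rblue",(514,290),.08)):print(n,onz(t,uv,z))
E
```

```text
mount [[-0.001 -0.964 -0.264  0.068]
 [ 1.    -0.001  0.    -0.002]
 [-0.    -0.264  0.964 -0.142]
 [ 0.     0.     0.     1.   ]] [[371.648   0.    315.379]
 [  0.    371.648 239.761]
 [  0.      0.      1.   ]]
toolR [[-0.902  0.432 -0.001]
 [ 0.432  0.902 -0.001]
 [-0.    -0.001 -1.   ]]
top cam [0.32  0.097 1.496]
[132. 295.] [4. 5.] [0.453 0.568 0.044]
[124. 281.] [4. 5.] [0.488 0.59  0.044]
[446. 274.] [5. 5.] [ 0.5   -0.224  0.044]
[414. 273.] [4. 5.] [ 0.502 -0.14   0.044]
[263. 270.] [5. 4.] [0.512 0.242 0.044]
[112. 283.] [ 9. 53.] [0.475 0.597 0.11 ]
[434. 260.] [ 7. 53.] [ 0.524 -0.179  0.11 ]
[279. 259.] [51.  7.] [0.531 0.196 0.11 ]
[435. 250.] [4. 5.] [ 0.561 -0.196  0.044]
[288. 250.] [5. 4.] [0.565 0.179 0.044]
[512. 290.] [46. 90.] [ 0.449 -0.366  0.11 ]
side cam [-0.221 -0.894  0.826]
[430. 396.] [ 70. 134.]
[378. 348.] [8. 4.]
[382. 336.] [7. 6.]
[341. 321.] [6. 4.]
[392. 317.] [6. 5.]
[373. 317.] [6. 6.]
[354. 316.] [6. 6.]
[379. 298.] [52.  4.]
[272. 262.] [4. 5.]
[274. 232.] [34.  3.]
[ 17. 220.] [23. 41.]
[175. 190.] [ 3. 44.]
tape ((350.6125793457031, 193.85638427734375), (239.03244018554688, 17.150432586669922), 0.7920570969581604) [array([0.706, 0.333, 0.   ]), array([0.753, 0.333, 0.   ]), array([ 0.739, -0.308,  0.   ]), array([ 0.692, -0.305,  0.   ])]
vial [ 0.577 -0.006  0.075]
jar [0.444 0.013 0.055]
ryel [0.492 0.381 0.08 ]
rblue [ 0.453 -0.381  0.08 ]
```

View pics/w0.png

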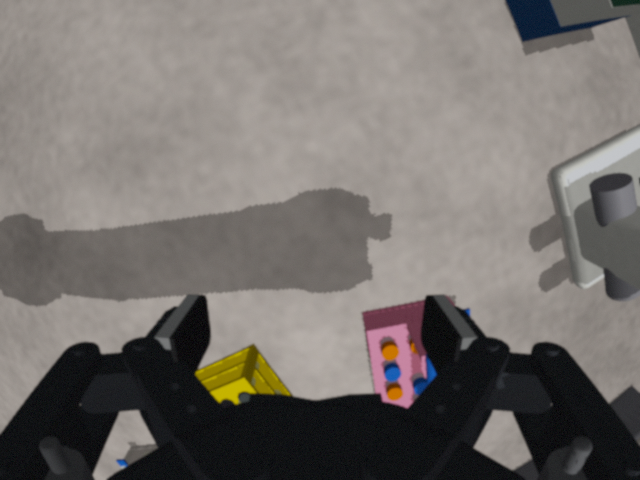

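The wrist view shows only the pink look-alike and the yellow rack. The geometry shows that neither the side camera (x = -0.22) nor the top camera (x = 0.32) can see an underside that faces +x, and from the bar the wrist camera can't either. I'll do the two tips as asked. Then I'll turn the right carrier about -90° by its bar and tip it once more so its underside faces the side camera.

First I'll get the bar centres and yaws, and turn the tool so it closes along x.

```bash
python3 - <<'E'
from h import *
np.set_printoptions(precision=3,suppress=True)
t=get_image("top");sd=get_image("side")
def bars(g):
    o=[]
    for c in cv2.findContours(mask(g,(100,130,60),(125,255,255)),0,1)[0]:
        r=cv2.minAreaRect(c)
        if 30<max(r[1])<60 and min(r[1])<8:
            b=cv2.boxPoints(r);d=sorted(((np.linalg.norm(b[i]-b[(i+1)%4]),i) for i in range(4)))
            e=[(b[i]+b[(i+1)%4])/2 for _,i in d[:2]];o.append((np.array(r[0]),*sorted(e,key=lambda p:p[0])))
    return o
for (n,a) in (("L",(279,259)),("R",(434,260))):
    T=min(bars(t),key=lambda b:np.linalg.norm(b[0]-a));S=min(bars(sd),key=lambda b:np.linalg.norm(b[0]-((274,232) if n=="L" else (379,298))))
    e0,e1=[onz(t,p,.11) for p in T[1:]]
    print(n,[tri(t,T[i],sd,S[i]) for i in range(3)],"z.11:",onz(t,T[0],.11),"yaw",np.degrees(np.arctan2(-(e0-e1)[0],(e0-e1)[1])),np.linalg.norm(e0-e1))
E
python3 -m inch '[[0,0,0,0,0.16],[0,0,0,0,0.16],[0,0,0,0,0.16],[0,0,0,0,0.16],[0,0,0,0,0.16],[0,0,0,0,0.16],[0,0,0,0,0.164],[0,0,0,0,0]]'
```

```text
L [(array([0.532, 0.193, 0.114]), np.float64(0.003948502865180871)), (array([0.537, 0.257, 0.117]), np.float64(0.001360524333576163)), (array([0.526, 0.13 , 0.113]), np.float64(0.004719816767021443))] z.11: [0.531 0.195 0.11 ] yaw -5.750986896301336 0.12690065587648675
R [(array([ 0.527, -0.181,  0.111]), np.float64(0.007229108147882444)), (array([ 0.526, -0.115,  0.114]), np.float64(0.005009250216482029)), (array([ 0.526, -0.245,  0.112]), np.float64(0.006676609023999631))] z.11: [ 0.524 -0.179  0.11 ] yaw -0.503274115651769 0.12912018839264966
t: 1.35
position: [0.2699, 0.5637, 0.2313]
tcp_rot: [2.22, 2.223, -0.0]
force: [0.0, 0.3, 0.6]
grip_width: -0.0
grasp_force: 0.0
```

Left bar is at (.531, .194, .11) with yaw about -5°, and the right bar at (.525, -.18, .11) with yaw about 0°. Heights and lengths fit the description. Next I go behind the left bar.

```bash
python3 -m inch '[[0,-0.0462,0.0372,0,0],[0,-0.0462,0.0372,0,0],[0,-0.0462,0.0372,0,0],[0,-0.0462,0.0372,0,0],[0,-0.0462,0.0372,0,0],[0,-0.0462,0.0372,0,0],[0,-0.0462,0.0372,0,0],[0,-0.0462,0.0372,0,0],[0,0,0,0,0],[0,0,0,0.04,0],[0,0,0,0.04,0],[0,0,0,0.04,0],[0,0,0,0.03,0],[0,0,0,0,0]]' && python3 - <<'E'
from h import *
for n in("side","wrist"):
    g=get_image(n)["color"][:,:,::-1]
    cv2.imwrite(f"pics/{n}1.png",cv2.resize(g[150:350,160:460],None,fx=2.5,fy=2.5) if n=="side" else g)
E
```

```text
t: 3.1
position: [0.5656, 0.1943, 0.0792]
tcp_rot: [-2.216, -2.224, 0.007]
force: [-0.3, 0.1, -0.2]
grip_width: -0.001
grasp_force: 0.0
```

View pics/side1.png

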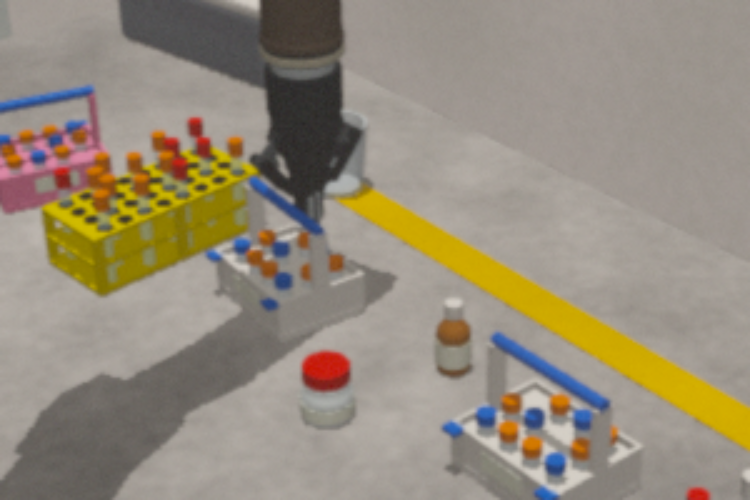

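The finger is down behind the left bar, in line with the hoop and clear of its posts. I'll pull it slowly to about 45°.

```bash
python3 -m inch '[[0,0,-0.010,0,0],[0,0.001,-0.010,0,0],[0,0.001,-0.012,0,0],[0,0.001,-0.012,0,0],[0,0.001,-0.012,0,0],[0,0.001,-0.012,0,0],[0,0.001,-0.012,0,0],[0,0.001,-0.012,0,0],[0,0.001,-0.012,0,0],[0,0,0,0,0]]' && python3 - <<'E'
from h import *
g=get_image("side")["color"][:,:,::-1]
cv2.imwrite("pics/side2.png",cv2.resize(g[150:350,160:460],None,fx=2.5,fy=2.5))
E
```

```text
t: 4.45
position: [0.462, 0.2021, 0.081]
tcp_rot: [-2.22, -2.222, 0.002]
force: [1.4, -0.9, 1.9]
grip_width: 0.004
grasp_force: 0.5
```

View pics/side2.png

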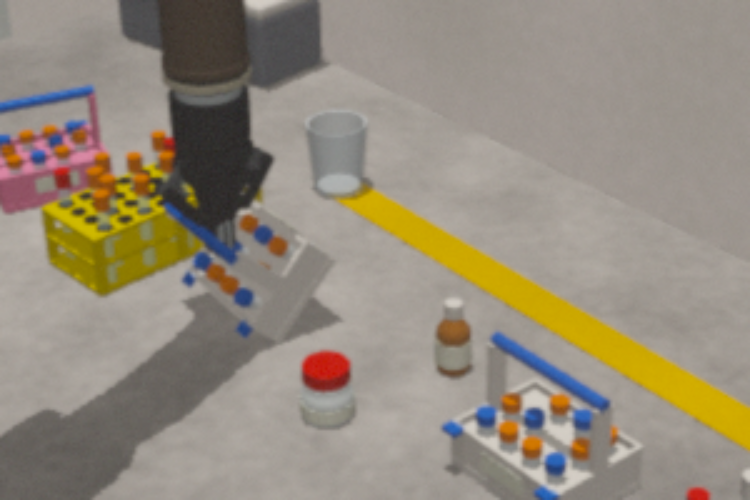

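The left carrier is tipped about 45–50° and leaning on the finger, with nothing else touched. I'll continue to about 72°.

```bash
python3 -m inch '[[0,0.001,-0.010,0.003,0],[0,0.001,-0.010,0.003,0],[0,0.001,-0.009,0.004,0],[0,0.001,-0.008,0.004,0],[0,0.001,-0.006,0.003,0],[0,0,0,0,0],[0,0,0,0,0]]' && python3 - <<'E'
from h import *
g=get_image("side")["color"][:,:,::-1]
cv2.imwrite("pics/side3.png",cv2.resize(g[150:350,160:460],None,fx=2.5,fy=2.5))
E
```

```text
t: 5.38
position: [0.4208, 0.2072, 0.0644]
tcp_rot: [2.221, 2.222, 0.0]
force: [0.3, -0.3, 0.4]
grip_width: -0.002
grasp_force: 0.1
```

View pics/side3.png

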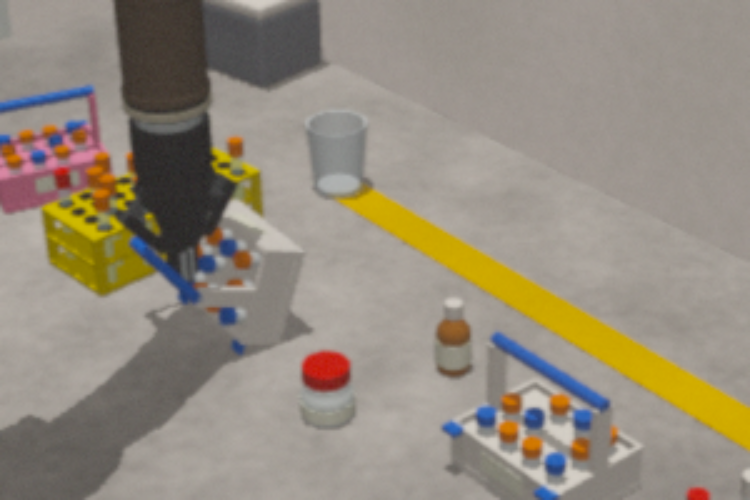

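It is at about 67°, and the lugs are almost on the bench. I'll go a few mm further, hold, then lower along the same path.

```bash
python3 -m inch '[[0,0,-0.004,0.001,0],[0,0,-0.003,0.001,0],[0,0,0,0,0],[0,0,0,0,0],[0,0,0,0,0]]' && python3 -m inch '[[0,-0.001,0.008,-0.004,0],[0,-0.001,0.010,-0.004,0],[0,-0.001,0.010,-0.004,0],[0,-0.001,0.010,-0.004,0],[0,-0.001,0.010,-0.003,0],[0,-0.001,0.012,0,0],[0,-0.001,0.012,0,0],[0,-0.001,0.012,0,0],[0,-0.001,0.012,0,0],[0,-0.001,0.012,0,0],[0,-0.001,0.012,0,0],[0,-0.001,0.010,0,0],[0,-0.001,0.008,0,0],[0,0,0.008,0,0],[0,0,0.007,0,0],[0,0,0,0,0]]' && python3 - <<'E'
from h import *
g=get_image("side")["color"][:,:,::-1];cv2.imwrite("pics/s4.png",cv2.resize(g[150:350,160:460],None,fx=2.5,fy=2.5))
g=get_image("top")["color"][:,:,::-1];cv2.imwrite("pics/t4.png",g)
E
```

```text
t: 6.05
position: [0.4136, 0.207, 0.0623]
tcp_rot: [-2.221, -2.221, 0.0]
force: [0.9, 0.3, -0.7]
grip_width: -0.002
grasp_force: 0.2
t: 8.05
position: [0.5668, 0.1941, 0.0811]
tcp_rot: [-2.221, -2.221, 0.001]
force: [-0.3, 1.1, 0.1]
grip_width: -0.009
grasp_force: 0.0
```

View pics/s4.png

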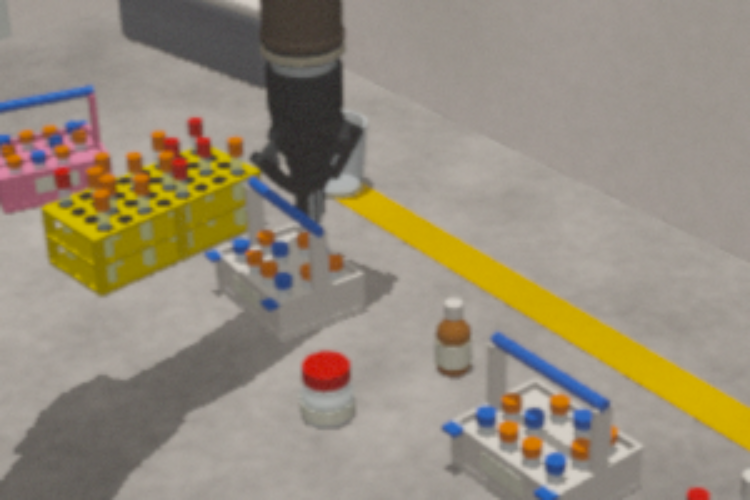

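The left carrier is flat again at its old spot (bar from about (252,180) to (322,232) in this crop). Travel of about 138 mm corresponds to roughly 70°. Now the right carrier gets the same treatment.

```bash
python3 -m inch '[[0,0,0,-0.05,0],[0,0,0,-0.05,0],[0,-0.053,-0.001,0,0],[0,-0.053,-0.001,0,0],[0,-0.053,-0.001,0,0],[0,-0.053,-0.001,0,0],[0,-0.053,-0.001,0,0],[0,-0.053,-0.001,0,0],[0,-0.056,0,0,0],[0,0,0,0,0],[0,0,0,0.04,0],[0,0,0,0.04,0],[0,0,0,0.02,0],[0,0,0,0,0]]' && python3 -m inch '[[0,0,-0.010,0,0],[0,0,-0.010,0,0],[0,0,-0.012,0,0],[0,0,-0.012,0,0],[0,0,-0.012,0,0],[0,0,-0.012,0,0],[0,0,-0.012,0,0],[0,0,-0.012,0,0],[0,0,-0.010,0,0],[0,0,-0.010,0.003,0],[0,0,-0.010,0.003,0],[0,0,-0.009,0.004,0],[0,0,-0.008,0.005,0],[0,0,-0.006,0.004,0],[0,0,0,0,0],[0,0,0,0,0]]' && python3 - <<'E'
from h import *
g=get_image("side")["color"][:,:,::-1];cv2.imwrite("pics/s5.png",cv2.resize(g[230:430,260:560],None,fx=2.5,fy=2.5))
E
```

```text
t: 9.9
position: [0.5595, -0.1783, 0.0798]
tcp_rot: [-2.218, -2.22, 0.002]
force: [-0.1, 0.5, 0.7]
grip_width: -0.003
grasp_force: 0.0
t: 11.9
position: [0.4158, -0.1801, 0.0624]
tcp_rot: [2.221, 2.221, 0.0]
force: [0.8, 0.1, 0.5]
grip_width: -0.004
grasp_force: 0.2
```

View pics/s5.png

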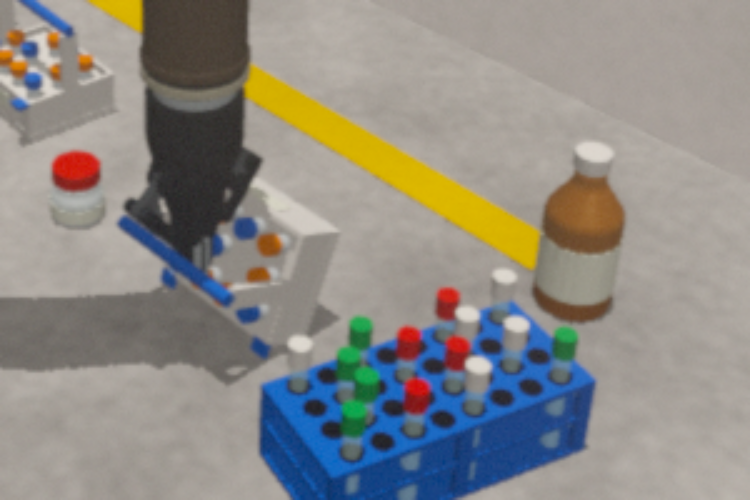

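The right carrier is at about 66°. I'll go a little further, hold, lower, and then rise over its bar to grip it for turning.

```bash
python3 -m inch '[[0,0,-0.004,0.001,0],[0,0,-0.004,0.001,0],[0,0,0,0,0],[0,0,0,0,0],[0,0,0,0,0]]' && python3 -m inch '[[0,0,0.008,-0.004,0],[0,0,0.010,-0.004,0],[0,0,0.010,-0.004,0],[0,0,0.010,-0.004,0],[0,0,0.010,-0.004,0],[0,0,0.012,0,0],[0,0,0.012,0,0],[0,0,0.012,0,0],[0,0,0.012,0,0],[0,0,0.012,0,0],[0,0,0.012,0,0],[0,0,0.010,0,0],[0,0,0.008,0,0],[0,0,0.008,0,0],[0,0,0.007,0,0],[0,0,0,0,0],[0,0,0,0,0],[0,0,0,-0.045,0],[0,0,0,-0.045,0],[40,0,-0.035,0,0]]' && python3 - <<'E'
from h import *
np.set_printoptions(precision=4,suppress=True)
t=get_image("top");s=state();print(s["position"])
for c in cv2.findContours(mask(t,(100,130,60),(125,255,255)),0,1)[0]:
    r=cv2.minAreaRect(c)
    if 20<max(r[1])<60 and min(r[1])<9: print(r,onz(t,r[0],.11))
E
```

```text
t: 12.58
position: [0.4076, -0.1799, 0.0603]
tcp_rot: [-2.221, -2.221, 0.0]
force: [0.2, -0.3, -0.6]
grip_width: 0.0
grasp_force: 0.1
t: 15.08
position: [0.5286, -0.1806, 0.1736]
tcp_rot: [2.216, 2.218, 0.006]
force: [-0.2, 0.3, -0.4]
grip_width: 0.2
grasp_force: 0.0
[ 0.5214 -0.181   0.1716]
((112.15966033935547, 283.2510986328125), (8.457526206970215, 52.802391052246094), 17.744670867919922) [0.4755 0.5971 0.11  ]
((421.5, 260.0), (6.0, 27.0), 90.0) [ 0.5254 -0.1497  0.11  ]
((279.3310546875, 259.027587890625), (51.322113037109375, 6.80972957611084), 4.763641834259033) [0.5308 0.1958 0.11  ]
```

Right carrier is flat again, and the left bar hasn't moved. I'll grip the right bar lightly, drag it 30 mm away from the vial, and turn it -90°.

```bash
python3 -m inch '[[40,0,0.003,0.04,0],[40,0,0,0.042,0],[40,0,0,0,0],[0,0,0,0,0],[0,0,0,0,0],[0,0,0,0,0],[0,0,0,0,0],[0,0,0,0,0]]' 30 && python3 -m inch '[[0,-0.010,0,0,0],[0,-0.010,0,0,0],[0,-0.010,0,0,0],[0,0,0,0,0.157],[0,0,0,0,0.157],[0,0,0,0,0.157],[0,0,0,0,0.157],[0,0,0,0,0.157],[0,0,0,0,0.157],[0,0,0,0,0.157],[0,0,0,0,0.157],[0,0,0,0,0.157],[0,0,0,0,0.157],[0,0,0,0,0],[0,0,0,0,0]]' && python3 - <<'E'
from h import *
g=get_image("side")["color"][:,:,::-1];cv2.imwrite("pics/s6.png",cv2.resize(g[230:430,260:560],None,fx=2.5,fy=2.5))
E
```

```text
t: 16.12
position: [0.5303, -0.1803, 0.0895]
tcp_rot: [2.219, 2.219, 0.003]
force: [4.9, -0.1, 5.0]
grip_width: 0.128
grasp_force: 30.2
t: 18.0
position: [0.5277, -0.2092, 0.0876]
tcp_rot: [-3.14, -0.007, 0.003]
force: [-0.4, 0.3, -5.9]
grip_width: 0.125
grasp_force: 32.8
```

View pics/s6.png

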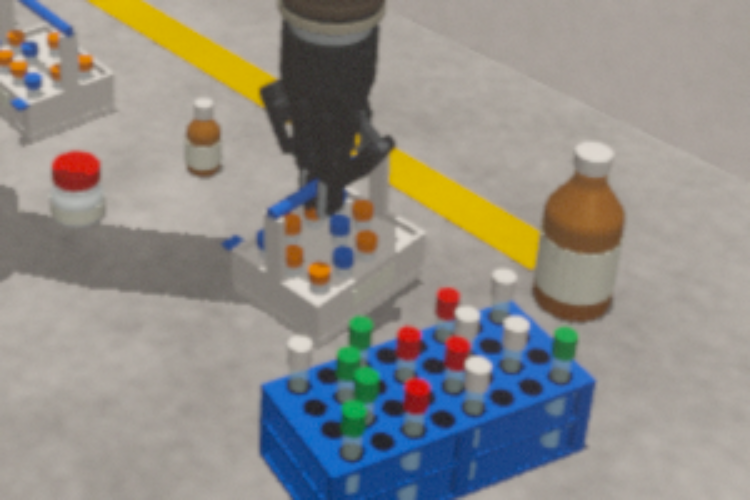

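The right carrier stands flat and has turned about -90°, with its lugs (one at (232,243)) towards +y. I'll release, go behind the bar on the -y side, and tip it towards +y.

```bash
python3 -m inch '[[40,0,0,0,0],[40,0,0,0,0],[40,0,0,0,0],[40,0,0,-0.04,0],[40,0,0,-0.045,0],[0,0,0.036,0,0],[0,0,0,0,0],[0,0,0,0,0],[0,0,0,0.04,0],[0,0,0,0.04,0],[0,0,0,0.012,0],[0,0,0,0,0]]' && python3 -m inch '[[0,0,-0.010,0,0],[0,0,-0.010,0,0],[0,0,-0.012,0,0],[0,0,-0.012,0,0],[0,0,-0.012,0,0],[0,0,-0.012,0,0],[0,0,-0.012,0,0],[0,0,-0.012,0,0],[0,0,-0.012,0,0],[0,0,-0.010,0.003,0],[0,0,-0.010,0.003,0],[0,0,-0.009,0.004,0],[0,0,-0.008,0.005,0],[0,0,-0.005,0.004,0],[0,0,0,0,0],[0,0,0,0,0]]' && python3 - <<'E'
from h import *
g=get_image("side");c=g["color"];cv2.imwrite("pics/s7.png",cv2.resize(c[230:430,260:560,::-1],None,fx=2.5,fy=2.5))
m=mask(g,(0,120,70),(9,255,255))|mask(g,(171,120,70),(180,255,255))
print([(cv2.boundingRect(k),cv2.contourArea(k)) for k in cv2.findContours(m,0,1)[0] if cv2.contourArea(k)>25])
E
```

```text
t: 19.55
position: [0.5285, -0.2456, 0.081]
tcp_rot: [-3.141, -0.002, 0.002]
force: [1.2, -0.7, -0.8]
grip_width: -0.001
grasp_force: 0.0
t: 21.55
position: [0.5286, -0.1002, 0.0624]
tcp_rot: [-3.142, -0.001, -0.0]
force: [0.2, -0.5, 0.8]
grip_width: -0.003
grasp_force: 0.3
[((421, 381, 11, 15), 98.0), ((437, 364, 11, 14), 88.5), ((418, 360, 11, 14), 90.0), ((435, 345, 9, 13), 80.5), ((281, 291, 19, 15), 216.5), ((181, 217, 7, 8), 36.5), ((225, 205, 10, 17), 60.0), ((235, 197, 10, 16), 54.0)]
```

View pics/s7.png

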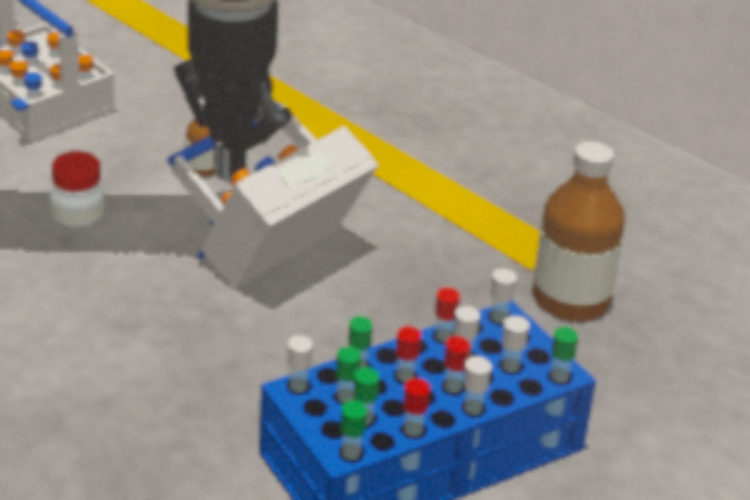

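The underside now faces the camera. It is the plain grey face between about (215,275) and (370,165), under the white labelled wall, with no red on it. So the right carrier is plain and the left one is stamped. I'll lower the right one, turn it back and return it to its place.

```bash
python3 -m inch '[[0,0,0.008,-0.004,0],[0,0,0.010,-0.005,0],[0,0,0.010,-0.005,0],[0,0,0.010,-0.005,0],[0,0,0.012,0,0],[0,0,0.012,0,0],[0,0,0.012,0,0],[0,0,0.012,0,0],[0,0,0.012,0,0],[0,0,0.012,0,0],[0,0,0.010,0,0],[0,0,0.008,0,0],[0,0,0.008,0,0],[0,0,0.008,0,0],[0,0,0.002,0,0],[0,0,0,0,0],[0,0,0,-0.045,0],[0,0,0,-0.045,0],[40,0,-0.037,0,0],[40,0,0,0,0]]' && python3 - <<'E'
from h import *
np.set_printoptions(precision=4,suppress=True)
t=get_image("top");print(state()["position"])
for c in cv2.findContours(mask(t,(100,130,60),(125,255,255)),0,1)[0]:
    r=cv2.minAreaRect(c)
    if cv2.contourArea(c)>8 and 380<r[0][0]<480: print(r,onz(t,r[0],.11),onz(t,r[0],.044)[:2])
E
```

```text
t: 24.1
position: [0.5295, -0.2053, 0.1713]
tcp_rot: [-3.139, -0.008, -0.001]
force: [0.6, 0.1, 0.2]
grip_width: 0.397
grasp_force: 0.0
[ 0.5291 -0.207   0.1712]
((428.0, 240.0), (4.0, 4.0), 90.0) [ 0.5747 -0.1676  0.11  ] [ 0.5868 -0.1802]
((417.0, 235.5), (5.0, 2.0), 90.0) [ 0.5862 -0.1411  0.11  ] [ 0.5988 -0.1524]
((444.3692932128906, 233.95387268066406), (12.155404090881348, 2.728764057159424), 82.87498474121094) [ 0.5895 -0.2084  0.11  ] [ 0.6023 -0.223 ]
```

```bash
python3 -m inch '[[40,0,0,0.04,0],[40,0,0,0.041,0],[40,0,0,0,0],[0,0,0,0,0],[0,0,0,0,0],[0,0,0,0,0],[0,0,0,0,0],[0,0,0,0,0]]' 30 && python3 -m inch '[[0,0,0,0,-0.157],[0,0,0,0,-0.157],[0,0,0,0,-0.157],[0,0,0,0,-0.157],[0,0,0,0,-0.157],[0,0,0,0,-0.157],[0,0,0,0,-0.157],[0,0,0,0,-0.157],[0,0,0,0,-0.157],[0,0,0,0,-0.157],[0,0.010,-0.001,0,0],[0,0.010,-0.001,0,0],[0,0.008,0,0,0],[0,0,0,0,0],[40,0,0,0,0],[40,0,0,0,0],[40,0,0,0,0],[40,0,0,-0.05,0],[40,0,0,-0.05,0],[40,0,0,-0.05,0]]' && python3 - <<'E'
from h import *
np.set_printoptions(precision=4,suppress=True)
t=get_image("top");print(state()["position"])
for c in cv2.findContours(mask(t,(100,130,60),(125,255,255)),0,1)[0]:
    r=cv2.minAreaRect(c)
    if max(r[1])>12 and 250<r[0][0]<480: print(r,onz(t,r[0],.11))
E
```

```text
t: 25.15
position: [0.5293, -0.2099, 0.0917]
tcp_rot: [3.141, 0.001, 0.003]
force: [-1.4, -2.3, 7.1]
grip_width: 0.13
grasp_force: 30.0
t: 27.65
position: [0.5263, -0.1808, 0.2416]
tcp_rot: [-2.221, -2.221, 0.0]
force: [1.6, 0.1, -0.2]
grip_width: 0.398
grasp_force: 0.0
[ 0.529  -0.1822  0.2483]
((421.5, 261.5), (7.0, 39.0), 90.0) [ 0.5217 -0.1496  0.11  ]
((279.3310546875, 259.027587890625), (51.322113037109375, 6.80972957611084), 4.763641834259033) [0.5308 0.1958 0.11  ]
```

The plain carrier is back at about (.525, -.18) and square. Next I'll bring the gripper behind the left (stamped) carrier, fingers spread along y, to push low on its near wall between the lugs.

```bash
python3 -m inch '[[40,0.054,-0.0135,0,0],[40,0.054,-0.0135,0,0],[40,0.054,-0.0135,0,0],[40,0.054,-0.0135,0,0],[40,0.054,-0.0135,0,0],[55,0.054,-0.0135,0,0],[55,0.054,-0.0135,0,0],[55,0,0,0,-0.155],[55,0,0,0,-0.155],[55,0,0,0,-0.155],[55,0,0,0,-0.155],[55,0,0,0,-0.155],[55,0,0,0,-0.155],[55,0,0,0,-0.155],[55,0,0,0,-0.155],[55,0,0,0,-0.155],[55,0,0,0,-0.155],[55,0,0,0,0]]' && python3 -m inch '[[55,0,0,0.05,0],[55,0,0,0.05,0],[55,0,0,0.05,0],[55,0,0,0.05,0],[55,0,0,0.015,0],[55,0,0,0,0]]'; python3 -c "
from h import *;print(state()['position'])"
```

```text
t: 29.95
position: [0.432, 0.1969, 0.24]
tcp_rot: [-0.035, -3.141, 0.0]
force: [-0.6, 0.1, 0.0]
grip_width: 0.55
grasp_force: 0.0
t: 30.7
position: [0.432, 0.1969, 0.0251]
tcp_rot: [-0.035, -3.14, 0.001]
force: [-0.3, 0.1, -0.1]
grip_width: 0.549
grasp_force: 0.0
[0.43198545 0.19687356 0.02511608]
```

```bash
python3 -m inch '[[55,-0.015,0,0,0],[55,-0.015,0,0,0],[55,-0.01,0,0,0],[55,-0.01,0,0,0],[55,-0.012,0,0,0],[55,-0.012,0,0,0],[55,-0.012,0,0,0],[55,-0.012,0,0,0],[55,-0.012,0,0,0],[55,-0.012,0,0,0],[55,-0.012,0,0,0],[55,-0.012,0,0,0],[55,-0.008,0,0,0],[55,0,0,0,0],[55,0,0,0,0]]' && python3 - <<'E'
from h import *
np.set_printoptions(precision=4,suppress=True)
t=get_image("top");print(state()["position"])
for c in cv2.findContours(mask(t,(100,130,60),(125,255,255)),0,1)[0]:
    r=cv2.minAreaRect(c)
    if max(r[1])>12 and 250<r[0][0]<480: print(r,onz(t,r[0],.11))
E
```

```text
t: 32.58
position: [0.5867, 0.1937, 0.0254]
tcp_rot: [0.033, 3.14, 0.0]
force: [0.5, -0.3, -1.2]
grip_width: 0.553
grasp_force: 0.0
[0.5865 0.1938 0.0254]
((428.0, 261.5), (7.0, 52.0), 90.0) [ 0.5216 -0.1654  0.11  ]
```

```bash
python3 -m inch '[[55,-0.008,0,0,0],[55,-0.008,0,0,0],[55,-0.007,0,0,0],[55,-0.005,0,0,0],[55,0,0,0,0],[55,0,0,0,0],[55,0.02,0,0,0],[55,0.04,0,0,0],[55,0.04,0,0,0],[55,0.02,0,-0.04,0],[55,0.03,0,-0.05,0],[55,0.05,0,-0.05,0],[55,0.05,0,-0.05,0],[55,0,0,0,0]]' && python3 - <<'E'
from h import *
np.set_printoptions(precision=4,suppress=True)
t=get_image("top");sd=get_image("side");print(state()["position"])
for g in(t,sd):
  for c in cv2.findContours(mask(g,(100,130,60),(125,255,255)),0,1)[0]:
    r=cv2.minAreaRect(c)
    if 25<max(r[1])<60 and 200<r[0][0]<480: print(r,onz(g,r[0],.11))
m=mask(t,(20,180,120),(32,255,255));m[:,:229]=0
c=max(cv2.findContours(m,0,1)[0],key=cv2.contourArea)
print(cv2.boundingRect(c))
cv2.imwrite("pics/t9.png",t["color"][:,:,::-1])
for n,uv in(("vial",(361,242)),("jar",(354,296))):
    print(n,t["color"][uv[1]-1,uv[0]])
# white walls of the stamped carrier near the tape: rows of yellow at its columns
print([(u,np.flatnonzero(m[:,u])[[0,-1]]) for u in (240,250,265,280,295,305,330) if m[:,u].any()])
E
```

```text
t: 34.38
position: [0.3757, 0.1995, 0.2073]
tcp_rot: [0.03, 3.135, 0.008]
force: [0.9, 0.4, -0.0]
grip_width: 0.548
grasp_force: 0.0
[0.3766 0.1985 0.2045]
((428.0, 261.5), (7.0, 52.0), 90.0) [ 0.5216 -0.1654  0.11  ]
((279.4653625488281, 201.84652709960938), (14.379890441894531, 49.747493743896484), 77.27564239501953) [0.6737 0.1961 0.11  ]
((373.6977233886719, 295.6764221191406), (51.95538330078125, 4.219004154205322), 31.4295654296875) [ 0.5287 -0.167   0.11  ]
((316.1651306152344, 215.2028350830078), (36.22896194458008, 3.108114242553711), 29.05460548400879) [0.6763 0.1972 0.11  ]
(231, 184, 240, 21)
vial [164 165 165]
jar [167  51  44]
[(240, array([184, 200])), (250, array([184, 201])), (265, array([185, 187])), (280, array([185, 188])), (295, array([185, 188])), (305, array([185, 188])), (330, array([186, 201]))]
```

The stamped carrier's bar is at x ≈ .675 in both views, about 50 mm short of the tape's centre line at .7265. The plain one is 13 mm from where it began, both are flat, and the arm is clear. Handing in.

```bash
python3 -c "
from station import *
print(hand_in())"
```

```text
the job is handed in; nothing more can be done
None
```

The job is handed in, with no verdict returned: both carriers were tipped to about 70° and let down flat, the left one pushed onto the tape (centre about 50 mm short of its centre line) as the stamped one by inference, since no camera could see an underside tipped towards the robot and an extra tip, with the right carrier turned -90° by its gripped bar, showed that one plain; it then went back to within about 13 mm of its start.

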